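# Find the hand stamp with the tired spring

## Robot

A 6-joint arm with a two-finger parallel gripper is mounted at the origin on the work surface. World frame = base frame: x ahead of the robot, y to its left, z up, the work surface at z = 0. Lengths are in m, angles in rad, forces in N, time in s.
With the tool pointing down it reaches from about 0.35 to 0.775 m from the base axis. Payload 5.5 kg.
Tool frame: the origin (TCP) lies at the very end of the fingers, on their centre line; the grasp point (between the pads) lies 19 mm behind it; z points along the fingers, x is the direction in which the jaws open and shut, and the axes are right-handed (so a half turn about z gives the same grasp; the last joint's range is limited). The gripper opens to 85 mm and grips with 20 to 120 N. Pads are 22 mm wide; open, the fingers measure 114 mm over their backs; the gripper's body (76 mm by 85 mm) begins 54 mm behind the grasp point. The pads swing forward as they close: fully open they stand 13 mm farther back than shut.
Start: joints at [-1.365, 0.313, 0.046, 1.304, 0, 1.431], TCP at [0.195, -0.541, 0.231] pointing down, gripper open.
Joint ranges: [-2.76, 2.76], [-0.86, 1.69], [-1.03, 1.26], [-2.2, 2.34], [-1.47, 1.5], [-3.14, 3.14]. Speed limits (rad/s): [2.57, 2.57, 3.14, 3.14, 3.14, 3.14].

## Interface

Orientations are given as a unit quaternion [w, x, y, z].
In Python, from workcell import monitor, eyes, ticket gives the robot as it stands.
- The arm moves only by the tool send_rows, never from a script. Its argument "targets" is a list of rows, each a list of 5 numbers: the shift along the world's x, y, z in m, then the turn about the world's z in degrees, then the closure in counts, from 0 (fully open) to 255 (shut). A call has 1 to 12 rows; each row shifts and turns the commanded pose from where the row before left it; what a row does not reach is not made up. A row lasts 1/10 s, in which the tool goes at most 50 mm and 8.59 degrees, less where a joint would pass 70% of its speed; a pose out of reach is approached as far as the arm can. A call is refused whole if a number of a shift passes 0.05 or a number of a turn 8.59, either way. A call with a gripper value outside its range is refused whole. The fingers move at their own pace and stop on an object; "newtons" is the grip in N (left out, the last holds). Time passes only in rows, so rows that do not move let the fingers close. It gives the time, the measured TCP pose, the force and the opening at its end, in the units of the state.
- monitor.get_state(): the state, without advancing time (a new reading comes with each control period).
- eyes.read_camera(name): name is "side" or "top"; returns a dict with "img" (480x640x3 uint8, red, green, blue), "z_map" (480x640 float32, m along the optical axis (not along the pixel's ray), 0 where there is no reading), "camera_matrix" (3x3 intrinsics, pixels), "k1" (the pictures are not rectified: a ray, as slopes to the right and down, at radius r is drawn at 1 + k1 r^2 times it, then the intrinsics apply), "pose" (4x4, takes a point from camera to world coordinates). Camera axes: x right, y down, z forward; pixel columns grow to the right and rows downward; lengths in m; the calibration is good to about 2 mm. A picture is of the moment at which its call begins.
- ticket.hand_in(): hands the job in, once; it reports no verdict.
Trained networks look in the newest picture that a camera, given by its name, has taken for a name from the list of things; names that differ only in an ending like _2 or _b are one class to them, and where a whole thing is asked for, a point or a joint stands for the part that bears it (a point fixed in the world has none). Each returns a list of dicts, best first, with "conf" (0 to 1); they miss things now and then, are a little off and sometimes report something else, mostly with a low value. They report only what shows in the picture. A call takes as long as a camera call. They do not tell look-alikes from the thing itself.
- eyes.spot_in(name, camera): "xyz" ([x, y, z] in m, in world coordinates, good to about 4 mm: the middle of the surface that is visible of it).
- eyes.tip_of(name, camera): "xyz" ([x, y, z] in m, in world coordinates, good to about 4 mm: a listed point, or the origin of a listed thing).
The state is a dict: "clock": time; "joint_pos": joint angles; "qvel": joint speeds; "tau": joint torques, N m; "tcp_pos": TCP position; "orientation": TCP orientation; "wrist_force": force on the tool from outside, world axes, zero at the start; "ft_torque": the same for the moment, N m; "finger_gap": finger opening in m.
Only numpy, scipy, OpenCV 4.12 (cv2) and the standard library are available. Lean on these libraries where they do the work, as an engineer would, in place of code of your own. Each camera call takes 0.05 s, during which the arm holds its last target.

## Task

One of the four look-alike self-inking stamps on the desk mat has a tired return spring. Squeeze stamps straight down where they stand, about 8 mm as for a normal imprint and never hard down to the stop, until you have felt the one that pushes back with only about half the force of the others; squeeze that one too before moving it. Then set it gently and upright in the empty repair tray and let go, leaving the other stamps and everything else standing where they are.

Things in the scene. Friction and masses are not known exactly. Their poses are not given: they have to be found in the camera images.
- stamp_1_mid (a point): Middle of one of four look-alike self-inking stamps standing upright on the mat, 74 mm tall: grey foot 32 x 52 x 6 mm, slim grey core, black sprung cap on top, 28 mm (stamp's x) x 42 mm (its y) x 42 mm tall. z is up. This point is 37 mm above the underside and 37 mm below the cap's flat top; the cap reaches from 5 mm below it upwards. It can be pinched across the 28 mm and lifted by the cap.
- stamp_1_top (a point): Centre of the flat top of the cap of stamp_1, moving with the cap: 74 mm above the underside when the cap is up, 66 mm when squeezed 8 mm (a normal imprint), 60 mm on its stop. Any cap starts to move at about 2 N. At 8 mm a sound stamp pushes back with 9.5 to 13 N, the tired one with only 5 to 6.5 N (and its cap rests 0.1 mm low, too little to see). Which one is tired cannot be seen.
- stamp_1: Foot of stamp_1; origin at the centre of its underside, axes as its middle point. The whole stamp weighs 130 to 200 g.
- stamp_2_mid (a point): The same point of another of the four look-alike stamps: same shape, size and axes.
- stamp_2_top (a point): Centre of the flat top of the cap of stamp_2, moving with the cap: 74 mm above the underside when the cap is up, 66 mm when squeezed 8 mm (a normal imprint), 60 mm on its stop.
- stamp_2: Foot of stamp_2; origin at the centre of its underside, axes as its middle point. The whole stamp weighs 130 to 200 g.
- stamp_3_mid (a point): The same point of another of the four look-alike stamps: same shape, size and axes.
- stamp_3_top (a point): Centre of the flat top of the cap of stamp_3, moving with the cap: 74 mm above the underside when the cap is up, 66 mm when squeezed 8 mm (a normal imprint), 60 mm on its stop.
- stamp_3: Foot of stamp_3; origin at the centre of its underside, axes as its middle point. The whole stamp weighs 130 to 200 g.
- stamp_4_mid (a point): The same point of another of the four look-alike stamps: same shape, size and axes.
- stamp_4_top (a point): Centre of the flat top of the cap of stamp_4, moving with the cap: 74 mm above the underside when the cap is up, 66 mm when squeezed 8 mm (a normal imprint), 60 mm on its stop.
- stamp_4: Foot of stamp_4; origin at the centre of its underside, axes as its middle point. The whole stamp weighs 130 to 200 g.
- tray: The empty repair tray: a shallow open cardboard tray, 140 mm (its x) x 130 mm (its y) outside, 28 mm high, walls and floor 4 mm thick, fixed to the table left of the mat. Origin at the centre of its underside, z up.
- mat: Thin grey desk mat fixed to the table, 300 mm (its x) x 490 mm (its y), 3 mm thick; origin at the centre of its underside. The stamps stand in a loose row along its y, about 124 mm apart.
- key_ring: Bystander on the mat's near part: steel ring 44 mm across with a brass key along its y, 4 mm high.
- ink: Bystander on the mat's far part: small ink bottle, 26 mm across, 50 mm high.
- tape: Bystander on the mat's near part: roll of tape lying flat, 52 mm across, 18 mm high.
- stapler: Bystander beyond the mat: stapler 35 x 140 mm, 44 mm high.
- mug: Bystander beyond the tray: white mug 80 mm across, 95 mm high.
- glue: Bystander beyond the mat: white glue bottle 36 mm across, 100 mm high.
- envelopes: Bystander beyond the mat: squared-up stack of small brown envelopes, about 90 x 60 mm, 24 mm high.
There are look-alikes about, which are no part of the job. Leave any orange or turquoise look-alike of the stamp_4 alone.

How it is judged:
By the outcome, as a careful person would: the job done as asked, in the order asked, and still so for the second after the job is handed in, with the robot touching nothing.
It also fails if it takes over 72 s, if anything falls off the work surface, if the arm or the gripper's body presses on something with over 40 N, if the wrist force passes 120 N, or if a joint passes its speed limit or range.

## Working session

There is one attempt and no reset: what is moved stays moved. The work goes in short steps, Python scripts to look and compute and a tool call to move; the robot and the scene stay as the last step left them, time stands still between calls to the robot, and variables do not carry over. Pictures are saved under pics/ and viewed, and the job is handed in when it is done.

Besides the shell and the picture viewer there is one more tool, called after ">>>" as a command line: name --pt "numbers of a row" for each row, then --argument value for the rest. send_rows: Moves the arm, as the interface text tells. Its arguments: {"type":"object","properties":{"targets":{"type":"array"},"newtons":{"type":"number"}},"required":["targets"]}

```bash
mkdir -p pics; ls; python3 - <<'E'
from workcell import monitor, eyes
import cv2,numpy as np
s=monitor.get_state();print(s)
for c in ["top","side"]:
    d=eyes.read_camera(c);cv2.imwrite(f"pics/{c}0.png",d["img"][:,:,::-1]);np.savez(f"pics/{c}0.npz",**d)
    print(c,d["camera_matrix"],d["k1"],d["pose"])
    for n in ["stamp_1_top","stamp_1_mid","tray","mat"]:
        for r in eyes.tip_of(n,c): print(n,np.round(r["xyz"],3),round(r["conf"],2))
E
```

```text
pics
{'clock': 0.0, 'joint_pos': array([-1.36463935e+00,  3.14019546e-01,  4.49984605e-02,  1.30359950e+00,
       -5.90844587e-05,  1.43117202e+00]), 'qvel': array([ 3.89742688e-04, -1.42015087e-04,  3.77239628e-04, -7.28567982e-04,
       -3.03396302e-06,  7.95172272e-05]), 'tau': array([-3.07395221e-04, -4.80628932e+01,  2.98532367e+01,  1.91953388e-02,
       -2.31432723e-04,  9.89161180e-06]), 'tcp_pos': array([ 0.1947426 , -0.54048242,  0.23040594]), 'orientation': array([-6.01591265e-04,  8.18208640e-01, -5.74920680e-01, -6.86251000e-04]), 'wrist_force': array([ 0.69419615,  0.53336731, -0.21880315]), 'ft_torque': array([-0.0336757 ,  0.04207654,  0.02195444]), 'finger_gap': 0.08539772853438866}
top [[618.01317501   0.         324.17989345]
 [  0.         618.01317501 237.97795206]
 [  0.           0.           1.        ]] -0.001780053047877508 [[-0.02046221 -0.99897747  0.0403151   0.48739224]
 [-0.99963029  0.02116443  0.01706915  0.01533646]
 [-0.01790494 -0.03995093 -0.99904121  1.4121121 ]
 [ 0.          0.          0.          1.        ]]
stamp_1_top [ 0.505 -0.045  0.074] 0.68
stamp_1_mid [ 0.506 -0.044  0.038] 0.61
tray [ 0.521  0.304 -0.   ] 0.6
mat [ 0.487 -0.101  0.001] 0.67
mat [ 0.37  -0.06   0.001] 0.64
side [[469.97145603   0.         321.17018803]
 [  0.         469.97145603 234.57222088]
 [  0.           0.           1.        ]] 0.036840681082435274 [[-0.81898994 -0.30360539  0.48690783  0.16241752]
 [-0.57360235  0.41046825 -0.70886964  0.62539398]
 [ 0.01535644 -0.85984858 -0.51031813  0.50904262]
 [ 0.          0.          0.          1.        ]]
stamp_1_top [ 0.506 -0.048  0.074] 0.87
stamp_1_mid [ 0.501 -0.047  0.041] 0.93
stamp_1_mid [ 0.511 -0.15   0.003] 0.37
tray [ 0.52   0.301 -0.001] 0.93
mat [ 0.488 -0.099  0.   ] 0.91
mat [0.704 0.349 0.002] 0.51
```

View pics/top0.png

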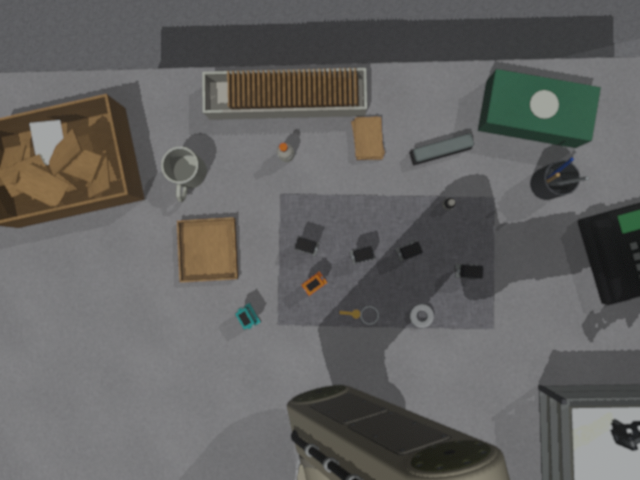

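View pics/side0.png

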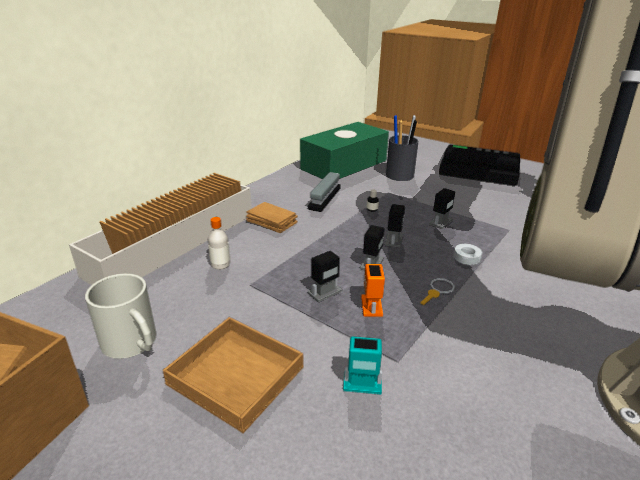

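```bash
python3 - <<'E'
from workcell import monitor, eyes
import numpy as np
for c in ["top","side"]:
    for k in (1,2,3,4):
      for n in [f"stamp_{k}_top",f"stamp_{k}"]:
        for r in eyes.tip_of(n,c): print(c,n,np.round(r["xyz"],3),round(r["conf"],2))
E
```

```text
top stamp_1_top [ 0.505 -0.045  0.074] 0.68
top stamp_1 [ 0.507 -0.15  -0.001] 0.74
top stamp_1 [ 0.507 -0.046  0.006] 0.66
top stamp_1 [0.441 0.066 0.004] 0.64
top stamp_1 [ 0.373  0.215 -0.   ] 0.64
top stamp_1 [0.532 0.08  0.005] 0.63
top stamp_1 [ 0.465 -0.285  0.001] 0.56
top stamp_2_top [ 0.462 -0.282  0.077] 0.55
top stamp_2 [ 0.507 -0.15  -0.001] 0.74
top stamp_2 [ 0.507 -0.046  0.006] 0.66
top stamp_2 [0.441 0.066 0.004] 0.64
top stamp_2 [ 0.373  0.215 -0.   ] 0.64
top stamp_2 [0.532 0.08  0.005] 0.63
top stamp_2 [ 0.465 -0.285  0.001] 0.56
top stamp_3_top [ 0.511 -0.154  0.077] 0.69
top stamp_3 [ 0.507 -0.15  -0.001] 0.74
top stamp_3 [ 0.507 -0.046  0.006] 0.66
top stamp_3 [0.441 0.066 0.004] 0.64
top stamp_3 [ 0.373  0.215 -0.   ] 0.64
top stamp_3 [0.532 0.08  0.005] 0.63
top stamp_3 [ 0.465 -0.285  0.001] 0.56
top stamp_4_top [0.379 0.216 0.075] 0.82
top stamp_4 [ 0.507 -0.15  -0.001] 0.74
top stamp_4 [ 0.507 -0.046  0.006] 0.66
top stamp_4 [0.441 0.066 0.004] 0.64
top stamp_4 [ 0.373  0.215 -0.   ] 0.64
top stamp_4 [0.532 0.08  0.005] 0.63
top stamp_4 [ 0.465 -0.285  0.0
[... 708 characters left out ...]
8
side stamp_3 [ 0.505 -0.044  0.003] 0.81
side stamp_3 [0.531 0.079 0.001] 0.78
side stamp_3 [0.447 0.064 0.002] 0.78
side stamp_3 [ 0.372  0.216 -0.002] 0.78
side stamp_3 [ 0.462 -0.285  0.001] 0.71
side stamp_4_top [0.442 0.064 0.078] 0.93
side stamp_4_top [0.528 0.08  0.079] 0.81
side stamp_4_top [0.372 0.216 0.07 ] 0.63
side stamp_4_top [ 0.507 -0.049  0.073] 0.6
side stamp_4_top [ 0.368 -0.061  0.006] 0.47
side stamp_4_top [ 0.499 -0.046  0.04 ] 0.45
side stamp_4 [ 0.51  -0.148  0.003] 0.88
side stamp_4 [ 0.505 -0.044  0.003] 0.81
side stamp_4 [0.531 0.079 0.001] 0.78
side stamp_4 [0.447 0.064 0.002] 0.78
side stamp_4 [ 0.372  0.216 -0.002] 0.78
side stamp_4 [ 0.462 -0.285  0.001] 0.71
```

```bash
cat > h.py <<'E'
import numpy as np,cv2
def cloud(d):
    K=d["camera_matrix"];k1=float(d["k1"]);z=d["z_map"];P=d["pose"]
    v,u=np.mgrid[0:480,0:640].astype(float)
    x=(u-K[0,2])/K[0,0];y=(v-K[1,2])/K[1,1]
    a,b=x.copy(),y.copy()
    for _ in range(6):
        s=1+k1*(a*a+b*b);a=x/s;b=y/s
    p=np.stack([a*z,b*z,z],-1)@P[:3,:3].T+P[:3,3]
    p[z<=0]=np.nan
    return p
def caps(d,cent,zmin=.066,zmax=.09,r=.04):
    p=cloud(d);im=d["img"].astype(int)
    for c in cent:
        m=(np.hypot(p[...,0]-c[0],p[...,1]-c[1])<r)&(p[...,2]>zmin)&(p[...,2]<zmax)
        q=p[m]
        if len(q)<5: print(c,"few");continue
        R=cv2.minAreaRect((q[:,:2]*1000).astype(np.float32))
        print(c,len(q),"mean",np.round(q.mean(0),4),"rect",np.round(R[0],1),np.round(R[1],1),round(R[2],1),"z med",round(float(np.median(q[:,2])),4), "pca",end=" ")
        w,V=np.linalg.eigh(np.cov(q[:,:2].T));print("long axis deg",round(np.degrees(np.arctan2(V[1,1],V[0,1]))%180,1),np.round(np.sqrt(12*w)*1000,1))
E
python3 - <<'E'
from h import *
C=[(.53,.08),(.506,-.046),(.51,-.15),(.462,-.283)]
for c in ["top","side"]:
    d=np.load(f"pics/{c}0.npz");print(c);caps(d,C)
    p=cloud(d);im=d["img"]
    m=(p[...,2]>.02)&(p[...,2]<.035)&(abs(p[...,0]-.52)<.09)&(abs(p[...,1]-.302)<.085)
    q=(p[m][:,:2]*1000).astype(np.float32);print("tray",len(q),cv2.minAreaRect(q),np.median(p[m][:,2]))
d=np.load("pics/top0.npz");i=d["img"][190:335,170:500,::-1]
cv2.imwrite("pics/crop.png",cv2.resize(i,(792,348),interpolation=cv2.INTER_CUBIC))
d=np.load("pics/side0.npz");i=d["img"][170:310,240:480,::-1]
cv2.imwrite("pics/crops.png",cv2.resize(i,(792,462),interpolation=cv2.INTER_CUBIC))
E
```

```text
top
(0.53, 0.08) 248 mean [0.5283 0.0793 0.0759] rect [528.4  79.5] [42.2 27.8] 72.1 z med 0.0757 pca long axis deg 73.2 [27.7 42. ]
(0.506, -0.046) 248 mean [ 0.5058 -0.0464  0.0759] rect [505.8 -46.5] [27.3 42.2] 12.8 z med 0.0759 pca long axis deg 102.5 [27.6 42.3]
(0.51, -0.15) 255 mean [ 0.5125 -0.1499  0.0759] rect [ 512.6 -150.7] [27.9 42.3] 20.4 z med 0.0761 pca long axis deg 110.3 [28.1 42.6]
(0.462, -0.283) 263 mean [ 0.4642 -0.2802  0.0755] rect [ 464.1 -281.4] [42.8 28. ] 86.2 z med 0.0758 pca long axis deg 85.8 [27.8 43. ]
tray 479 ((524.2213745117188, 304.6375732421875), (140.0868682861328, 132.3683624267578), 2.079094171524048) 0.026753644388785913
side
(0.53, 0.08) 353 mean [0.5243 0.0851 0.0744] rect [526.6  81.3] [42.3 29.4] 70.2 z med 0.0758 pca long axis deg 67.4 [29.3 44.2]
(0.506, -0.046) 255 mean [ 0.5021 -0.0397  0.0744] rect [504.8 -44.7] [28.5 44.7] 12.8 z med 0.0757 pca long axis deg 98.6 [28.9 45. ]
(0.51, -0.15) 192 mean [ 0.5087 -0.1423  0.0745] rect [ 511.  -147.5] [27.7 42.7] 19.9 z med 0.0759 pca long axis deg 107.5 [27.9 44.2]
(0.462, -0.283) 177 mean [ 0.4615 -0.2734  0.0735] rect [ 464.2 -278. ] [42.5 28.8] 85.9 z med 0.0751 pca long axis deg 79.1 [28.9 44.2]
tray 1780 ((522.6388549804688, 305.940673828125), (142.29376220703125, 132.21974182128906), 2.3333728313446045) 0.026045608648968682
```

View pics/crop.png

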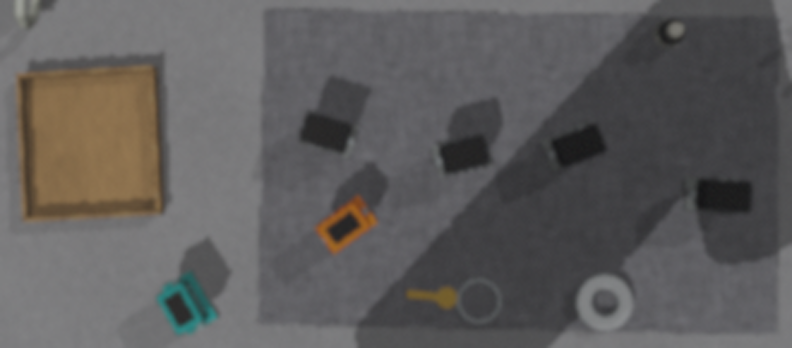

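View pics/crops.png

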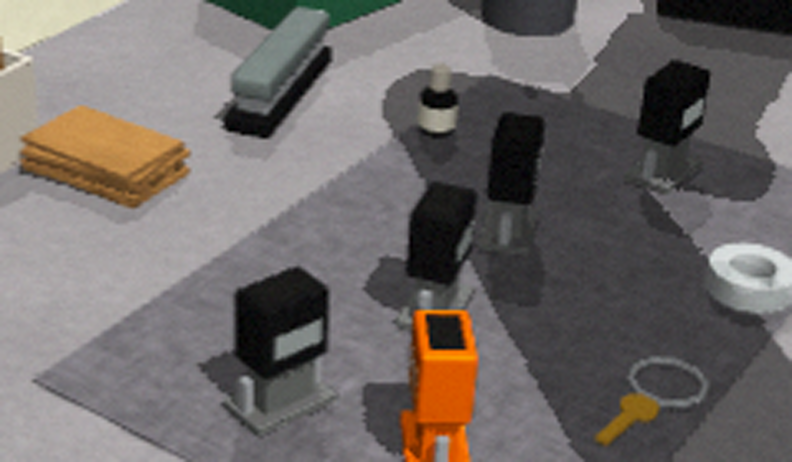

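>>> send_rows --pt "0.027 0.026 -0.01 6.6 255" --pt "0.027 0.026 -0.01 6.6 255" --pt "0.027 0.026 -0.01 6.6 255" --pt "0.027 0.026 -0.01 6.6 255" --pt "0.027 0.026 -0.01 6.6 255" --pt "0.027 0.026 -0.01 6.6 255" --pt "0.027 0.026 -0.01 6.6 255" --pt "0.027 0.026 -0.01 6.6 255" --pt "0.027 0.026 -0.01 6.6 255" --pt "0.027 0.026 -0.01 6.6 255" --pt "0 0 0 0 255" --pt "0 0 0 0 255" --newtons 30

```text
clock: 2.5
tcp_pos: [0.4652, -0.2803, 0.1311]
orientation: [-0.0, 0.999, -0.036, -0.0]
wrist_force: [-0.5, 0.3, 0.1]
finger_gap: 0.0003
```

>>> send_rows --pt "0 0 -0.02 0 255" --pt "0 0 -0.02 0 255" --pt "0 0 -0.01 0 255" --pt "0 0 0 0 255" --pt "0 0 0 0 255"

```text
clock: 3.0
tcp_pos: [0.4647, -0.2818, 0.0819]
orientation: [0.0, 0.999, -0.037, 0.0]
wrist_force: [-0.1, -0.3, 0.4]
finger_gap: 0.0001
```

>>> send_rows --pt "0 0 -0.002 0 255" --pt "0 0 -0.001 0 255" --pt "0 0 0 0 255" --pt "0 0 0 0 255"

```text
clock: 3.4
tcp_pos: [0.4651, -0.2811, 0.0786]
orientation: [0.0, 0.999, -0.036, 0.0]
wrist_force: [0.7, -0.1, 0.1]
finger_gap: -0.0001
```

>>> send_rows --pt "0 0 -0.001 0 255" --pt "0 0 0 0 255" --pt "0 0 0 0 255"

```text
clock: 3.7
tcp_pos: [0.4649, -0.281, 0.0773]
orientation: [-0.0, 0.999, -0.037, 0.0]
wrist_force: [-0.1, -0.0, 0.3]
finger_gap: -0.0001
```

>>> send_rows --pt "0 0 -0.001 0 255" --pt "0 0 0 0 255" --pt "0 0 0 0 255"

```text
clock: 4.0
tcp_pos: [0.465, -0.281, 0.0765]
orientation: [0.0, 0.999, -0.037, 0.0]
wrist_force: [-0.3, 0.2, 1.5]
finger_gap: 0.0001
```

>>> send_rows --pt "0 0 -0.001 0 255" --pt "0 0 0 0 255" --pt "0 0 0 0 255"

```text
clock: 4.3
tcp_pos: [0.465, -0.281, 0.0754]
orientation: [0.0, 0.999, -0.037, 0.0]
wrist_force: [-0.8, 0.2, 2.2]
finger_gap: -0.0003
```

>>> send_rows --pt "0 0 -0.002 0 255" --pt "0 0 -0.002 0 255" --pt "0 0 0 0 255" --pt "0 0 0 0 255"

```text
clock: 4.7
tcp_pos: [0.465, -0.2811, 0.0714]
orientation: [0.0, 0.999, -0.037, 0.0]
wrist_force: [0.4, 1.4, 3.9]
finger_gap: -0.0003
```

>>> send_rows --pt "0 0 -0.0015 0 255" --pt "0 0 -0.001 0 255" --pt "0 0 0 0 255" --pt "0 0 0 0 255"

```text
clock: 5.1
tcp_pos: [0.465, -0.2811, 0.0689]
orientation: [0.0, 0.999, -0.037, 0.0]
wrist_force: [-0.5, 1.4, 5.0]
finger_gap: -0.0003
```

>>> send_rows --pt "0 0 0 0 255" --pt "0 0 0 0 255"

```text
clock: 5.3
tcp_pos: [0.465, -0.2811, 0.0689]
orientation: [0.0, 0.999, -0.037, 0.0]
wrist_force: [-0.5, 1.0, 5.1]
finger_gap: 0.0001
```

>>> send_rows --pt "0 0 0.005 0 255" --pt "0 0 0.01 0 255" --pt "0 0 0.02 0 255" --pt "0 0 0.025 0 0" --pt "0 0 0 0 0" --pt "0 0 0 0 0" --pt "0 0 0 0 0" --pt "0 0 0 0 0" --pt "0 0 0 0 0"

```text
clock: 6.2
tcp_pos: [0.4644, -0.2806, 0.128]
orientation: [-0.001, 0.999, -0.037, -0.001]
wrist_force: [0.7, -0.6, 0.5]
finger_gap: 0.0849
```

```bash
python3 - <<'E'
from workcell import monitor, eyes
from h import *
d=eyes.read_camera("side");cv2.imwrite("pics/side1.png",d["img"][:,:,::-1])
caps(d,[(.464,-.281)]);caps(np.load("pics/side0.npz"),[(.464,-.281)])
print(monitor.get_state())
E
```

```text
(0.464, -0.281) 177 mean [ 0.4617 -0.2735  0.0737] rect [ 463.5 -277.9] [44.7 29.8] 86.7 z med 0.075 pca long axis deg 78.3 [29.2 44.8]
(0.464, -0.281) 177 mean [ 0.4615 -0.2734  0.0735] rect [ 464.2 -278. ] [42.5 28.8] 85.9 z med 0.0751 pca long axis deg 79.1 [28.9 44.2]
{'clock': 6.25, 'joint_pos': array([-6.91535016e-01,  3.05400387e-01, -2.24237990e-01,  1.04248178e+00,
        8.74745172e-08,  9.52367808e-01]), 'qvel': array([ 1.19002183e-03, -2.18630120e-03,  4.61352413e-03, -5.91485990e-05,
       -3.94827671e-04, -4.91248556e-04]), 'tau': array([ 1.82196512e-03, -4.55431795e+01,  2.77701384e+01,  1.92386366e-02,
       -6.35948527e-04,  5.19842013e-05]), 'tcp_pos': array([ 0.46449857, -0.28070768,  0.12810176]), 'orientation': array([-4.03237272e-04,  9.99331785e-01, -3.65451007e-02, -5.24911701e-04]), 'wrist_force': array([-0.54383144,  0.69951043, -0.6223666 ]), 'ft_torque': array([-0.02914302,  0.01338425,  0.03476891]), 'finger_gap': 0.08503083293924271}
```

View pics/side1.png

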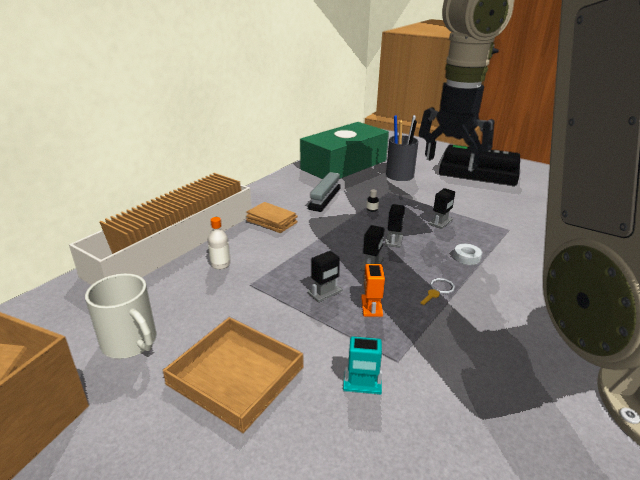

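The picture shows the pressed stamp upright and unmoved at about (444,205), with the open gripper above it. Next I go down and pinch.

>>> send_rows --pt "0 0 -0.02 0 0" --pt "0 0 -0.02 0 0" --pt "0 0 -0.02 0 0" --pt "0 0 -0.02 0 0" --pt "0 0 -0.008 0 0" --pt "0 0 0 0 90" --pt "0 0 0 0 120" --pt "0 0 0 0 140" --pt "0 0 0 0 160" --pt "0 0 0 0 180" --pt "0 0 0 0 200" --pt "0 0 0 0 220" --newtons 30

```text
clock: 7.45
tcp_pos: [0.4654, -0.2814, 0.0414]
orientation: [0.0, 0.999, -0.037, 0.001]
wrist_force: [0.6, -1.2, 1.8]
finger_gap: 0.0277
```

>>> send_rows --pt "0 0 0 0 230" --pt "0 0 0 0 230" --pt "0 0 0 0 230"

```text
clock: 7.75
tcp_pos: [0.4654, -0.2814, 0.0411]
orientation: [0.0, 0.999, -0.037, 0.001]
wrist_force: [1.4, -2.5, 2.4]
finger_gap: 0.0276
```

>>> send_rows --pt "0 0 0.005 0 230" --pt "0 0 0.01 0 230" --pt "0 0 0.02 0 230" --pt "0 0 0.03 0 230" --pt "0 0 0.03 0 230" --pt "0 0 0.03 0 230" --pt "0 0 0.01 0 230" --pt "0 0 0 0 230" --pt "0 0 0 0 230" --pt "0 0 0 0 230"

```text
clock: 8.75
tcp_pos: [0.4639, -0.2802, 0.1739]
orientation: [-0.001, 0.999, -0.037, -0.001]
wrist_force: [-0.0, 0.8, -1.7]
finger_gap: 0.0276
```

```bash
python3 - <<'E'
from workcell import monitor, eyes
from h import *
d=eyes.read_camera("side");i=d["img"][60:300,300:620,::-1]
cv2.imwrite("pics/side2.png",cv2.resize(i,(800,600),interpolation=cv2.INTER_CUBIC))
for r in eyes.tip_of("stamp_1","side")+eyes.tip_of("stamp_1_mid","side"): print(np.round(r["xyz"],3),round(r["conf"],2))
s=monitor.get_state();print(s["wrist_force"],s["ft_torque"],s["tcp_pos"])
E
```

```text
[ 0.512 -0.152  0.003] 0.96
[ 0.504 -0.045  0.006] 0.95
[ 0.46  -0.281  0.135] 0.94
[ 0.373  0.216 -0.004] 0.85
[0.53  0.081 0.002] 0.8
[0.444 0.063 0.006] 0.8
[ 0.502 -0.046  0.037] 0.84
[ 0.32938196 -0.36447817 -2.12780939] [0.04846107 0.01180898 0.00458105] [ 0.46425774 -0.28049648  0.17443271]
```

View pics/side2.png

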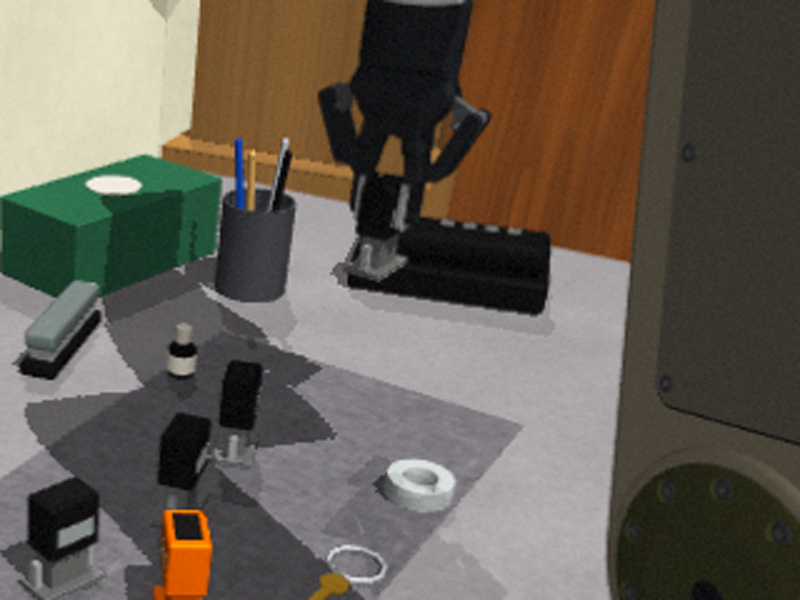

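The stamp is held upright at about (378,225) in the crop, and the others stand as before. Now I carry it to the tray.

>>> send_rows --pt "0.002 0.02 0 0 230" --pt "0.004 0.04 0 0 230" --pt "0.004 0.04 0 0 230" --pt "0.004 0.04 0 0 230" --pt "0.004 0.04 0 0 230" --pt "0.004 0.04 0 0 230" --pt "0.004 0.04 0 0 230" --pt "0.004 0.04 0 0 230" --pt "0.004 0.04 0 0 230" --pt "0.004 0.04 0 0 230" --pt "0.004 0.04 0 0 230" --pt "0.004 0.04 0 0 230"

```text
clock: 10.1
tcp_pos: [0.5105, 0.1807, 0.1752]
orientation: [0.0, 0.999, -0.036, -0.0]
wrist_force: [0.2, -0.8, -1.7]
finger_gap: 0.0274
```

>>> send_rows --pt "0.004 0.04 0 0 230" --pt "0.004 0.04 0 0 230" --pt "0.004 0.04 0 0 230" --pt "0.001 0.004 0 0 230" --pt "0 0 0 0 230" --pt "0 0 0 0 230" --pt "0 0 0 0 230"

```text
clock: 10.8
tcp_pos: [0.5238, 0.3017, 0.1756]
orientation: [0.0, 0.999, -0.037, -0.0]
wrist_force: [-0.6, -0.5, -0.9]
finger_gap: 0.0276
```

```bash
python3 - <<'E'
from workcell import monitor, eyes
from h import *
d=eyes.read_camera("side");cv2.imwrite("pics/side3.png",d["img"][:,:,::-1])
for r in eyes.tip_of("stamp_1","side")+eyes.tip_of("tray","side"): print(np.round(r["xyz"],3),round(r["conf"],2))
s=monitor.get_state();print(s["wrist_force"],s["tcp_pos"],s["orientation"],s["finger_gap"])
E
```

```text
[ 0.505 -0.044  0.007] 0.91
[ 0.373  0.218 -0.003] 0.9
[ 0.506 -0.151  0.005] 0.82
[0.53  0.08  0.002] 0.76
[0.522 0.299 0.138] 0.75
[0.443 0.065 0.003] 0.63
[0.523 0.305 0.001] 0.86
[ 0.35803567  0.50874058 -1.19885874] [0.5240707  0.30191057 0.17600437] [ 2.72098246e-05  9.99302687e-01 -3.73380236e-02  1.00126776e-04] 0.02759839275471715
```

View pics/side3.png

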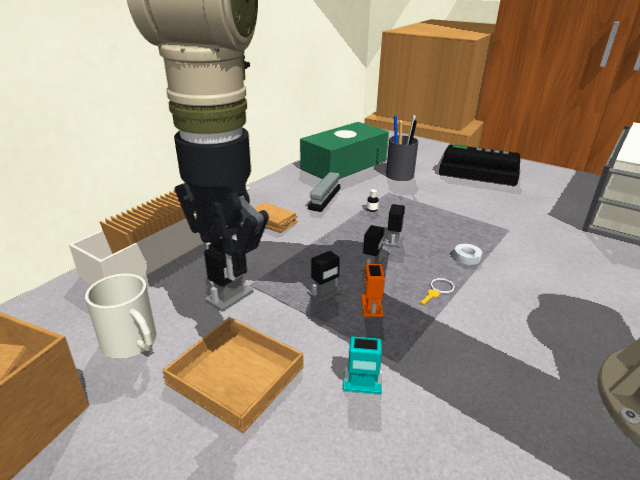

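>>> send_rows --pt "0 0 -0.02 0 230" --pt "0 0 -0.03 0 230" --pt "0 0 -0.03 0 230" --pt "0 0 -0.025 0 230" --pt "0 0 -0.012 0 230" --pt "0 0 -0.006 0 230" --pt "0 0 0 0 230" --pt "0 0 0 0 230"

```text
clock: 11.75
tcp_pos: [0.5249, 0.3033, 0.0542]
orientation: [-0.0, 0.999, -0.037, 0.001]
wrist_force: [0.7, -0.4, -1.6]
finger_gap: 0.0275
```

>>> send_rows --pt "0 0 -0.002 0 230" --pt "0 0 -0.002 0 230" --pt "0 0 -0.002 0 230" --pt "0 0 0 0 230" --pt "0 0 0 0 230"

```text
clock: 12.25
tcp_pos: [0.5238, 0.303, 0.0468]
orientation: [0.0, 0.999, -0.036, -0.0]
wrist_force: [-0.0, -0.6, -1.4]
finger_gap: 0.0278
```

>>> send_rows --pt "0 0 -0.001 0 230" --pt "0 0 -0.001 0 230" --pt "0 0 -0.001 0 230" --pt "0 0 0 0 230" --pt "0 0 0 0 230"

```text
clock: 12.75
tcp_pos: [0.5239, 0.303, 0.0438]
orientation: [0.0, 0.999, -0.037, 0.0]
wrist_force: [0.8, 0.3, -0.8]
finger_gap: 0.0277
```

>>> send_rows --pt "0 0 -0.001 0 230" --pt "0 0 0 0 230" --pt "0 0 0 0 230"

```text
clock: 13.05
tcp_pos: [0.5239, 0.303, 0.0428]
orientation: [0.0, 0.999, -0.037, 0.0]
wrist_force: [0.9, -0.1, -2.6]
finger_gap: 0.0274
```

>>> send_rows --pt "0 0 -0.001 0 230" --pt "0 0 0 0 230" --pt "0 0 0 0 230"

```text
clock: 13.35
tcp_pos: [0.5239, 0.303, 0.0422]
orientation: [-0.0, 0.999, -0.037, 0.0]
wrist_force: [-1.0, 0.2, 1.9]
finger_gap: 0.0274
```

Contact felt: the wrist force went from about -1.5 N to +1.9 N. Releasing now.

>>> send_rows --pt "0 0 0 0 150" --pt "0 0 0 0 130" --pt "0 0 0 0 100" --pt "0 0 0 0 70" --pt "0 0 0 0 70" --pt "0 0 0 0 70"

```text
clock: 13.95
tcp_pos: [0.5239, 0.303, 0.0418]
orientation: [0.0, 0.999, -0.037, 0.0]
wrist_force: [-0.2, -0.2, -0.3]
finger_gap: 0.0621
```

>>> send_rows --pt "0 0 0.01 0 70" --pt "0 0 0.02 0 70" --pt "0 0 0.03 0 70" --pt "0 0 0.04 0 70" --pt "0 0 0.04 0 70" --pt "-0.02 -0.02 0.03 0 70" --pt "-0.03 -0.03 0 0 70" --pt "-0.03 -0.03 0 0 70" --pt "-0.03 -0.03 0 0 70" --pt "-0.03 -0.03 0 0 70" --pt "-0.03 -0.03 0 0 70" --pt "0 0 0 0 70"

```text
clock: 15.15
tcp_pos: [0.3496, 0.1308, 0.2123]
orientation: [0.001, 0.999, -0.038, -0.001]
wrist_force: [0.8, 1.5, 0.4]
finger_gap: 0.0622
```

```bash
python3 - <<'E'
from workcell import monitor, eyes
from h import *
for c in ("side","top"):
    d=eyes.read_camera(c);cv2.imwrite(f"pics/{c}4.png",d["img"][:,:,::-1])
    for r in eyes.tip_of("stamp_1",c)+eyes.tip_of("tray",c): print(c,np.round(r["xyz"],3),round(r["conf"],2))
    caps(d,[(.53,.08),(.506,-.046),(.51,-.15)])
    caps(d,[(.524,.303)],zmin=.06,zmax=.095)
s=monitor.get_state();print(s["clock"],s["wrist_force"],s["tcp_pos"],s["finger_gap"])
E
```

```text
side [0.446 0.065 0.005] 0.97
side [ 0.511 -0.151  0.004] 0.89
side [ 0.372  0.217 -0.002] 0.87
side [0.519 0.304 0.005] 0.73
side [ 0.508 -0.048  0.071] 0.69
side [ 0.503 -0.046  0.004] 0.67
side [0.529 0.08  0.002] 0.61
side [ 0.522  0.306 -0.   ] 0.62
(0.53, 0.08) 352 mean [0.5244 0.0851 0.0744] rect [526.6  81.3] [42.8 29.5] 70.1 z med 0.0758 pca long axis deg 66.9 [29.6 43.9]
(0.506, -0.046) 257 mean [ 0.5021 -0.0395  0.0743] rect [504.3 -43.6] [28.3 41. ] 10.3 z med 0.0758 pca long axis deg 99.0 [29.  44.5]
(0.51, -0.15) 11 mean [ 0.516  -0.1272  0.0697] rect [ 517.7 -128.2] [4.6 8.7] 62.2 z med 0.0698 pca long axis deg 137.5 [5.3 8.8]
(0.524, 0.303) 803 mean [0.519  0.3085 0.0735] rect [523.1 304.9] [43.6 29.9] 87.0 z med 0.0767 pca long axis deg 78.4 [29.4 45.3]
top [0.525 0.3   0.006] 0.96
top [ 0.51  -0.046  0.004] 0.87
top [ 0.37   0.217 -0.002] 0.72
top [ 0.512 -0.152  0.   ] 0.69
top [0.53  0.08  0.004] 0.62
top [0.442 0.067 0.004] 0.55
top [ 0.524  0.304 -0.   ] 0.81
(0.53, 0.08) 248 mean [0.5283 0.0793 0.0763] rect [528.4  79.5] [42.1 27.8] 72.3 z med 0.0761 pca long axis deg 72.7 [27.7 41.8]
(0.506, -0.046) 250 mean [ 0.5058 -0.0465  0.076 ] rect [505.8 -46.5] [27.3 42. ] 12.8 z med 0.0761 pca long axis deg 102.5 [27.5 42. ]
(0.51, -0.15) 258 mean [ 0.5123 -0.1498  0.0758] rect [ 512.3 -150.5] [28.2 42.6] 19.5 z med 0.0757 pca long axis deg 109.9 [27.9 42.5]
(0.524, 0.303) 263 mean [0.5239 0.3009 0.0765] rect [524.2 302.6] [43.5 27.8] 83.9 z med 0.077 pca long axis deg 83.5 [27.9 43.9]
15.45 [0.11362251 0.28346323 0.43414126] [0.35490815 0.13352189 0.2121392 ] 0.06206606320054894
```

View pics/side4.png

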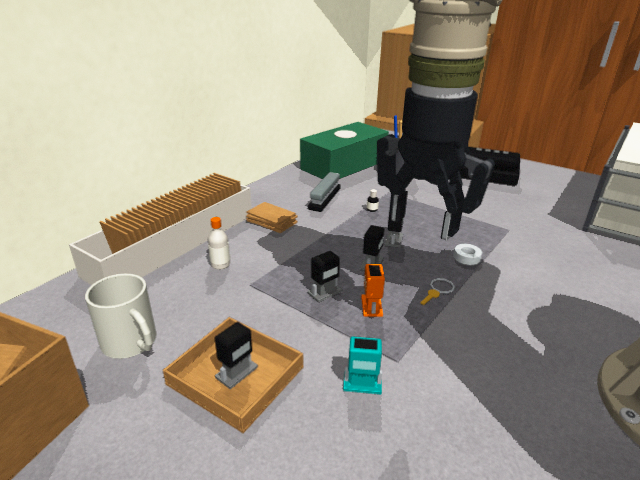

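View pics/top4.png

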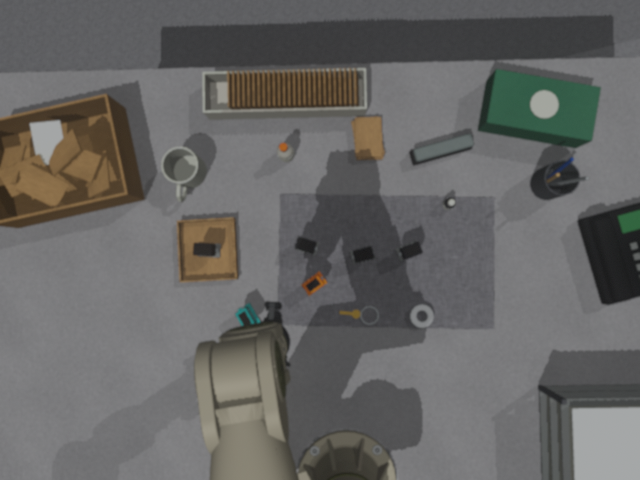

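The stamp stands upright in the tray (side image (234,350), top image (207,250)), and everything else is where it was. The arm is clear, so I'm handing in.

```bash
python3 -c "
from workcell import ticket
print(ticket.hand_in())"
```

```text
the job is handed in; nothing more can be done
None
```

The tired stamp is standing upright in the repair tray, released, and the job was handed in at about 15.5 s of the 72 s allowed.

- **Finding it:** The first stamp I squeezed, the black one farthest right at about (0.465, -0.281), pushed back with only 5.0–5.1 N at 8 mm. That is in the tired range of 5 to 6.5 N and well below the 9.5 N of a sound one. I stopped there, so the other three were never squeezed and I have no comparison reading from a sound stamp.
- **Placing it:** I pinched it by the cap and carried it over the row. I lowered it until the wrist force showed about 2 N of contact, then let go.
- **Last checks:** The cap sits at (0.524, 0.302), within 3 mm of the tray's centre. Its measured top is at 77 mm against the 78 mm expected, which fits it standing upright. From above, the other three black stamps measured within 0.5 mm of where they started. The look-alikes and the other objects looked unmoved in both pictures. The gripper was clear, about 0.21 m above the table.
- **Disagreement:** The side camera's reading for the third stamp after placing was unusable because the gripper hid it. The top camera saw it clearly.

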